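Put the carafe stopper away under the tea box's divider flap

ROBOT

A 6-joint arm with a two-finger parallel gripper is mounted at the origin on the work surface. World frame = base frame: x ahead of the robot, y to its left, z up, the work surface at z = 0. Lengths are in m, angles in rad, forces in N, time in s.
With the tool pointing down it reaches from about 0.4 to 0.925 m from the base axis. Payload 12.5 kg.
Tool frame: the origin (TCP) lies midway between the tips of the shut fingers; the grasp point (between the pads) lies 19 mm behind it; z points along the fingers, y is the line along which they close (so a half turn about z gives the same grasp; the last joint's range is limited). The gripper opens to 95 mm and grips with 3 to 60 N. Pads are 20 mm wide; open, the fingers measure 119 mm over their backs; the gripper's body (75 mm by 180 mm) begins 59 mm behind the grasp point.
Start: joints at [-0.106, 0.491, 1.559, -0, 1.092, -0.106], TCP at [0.625, 0, 0.215] pointing down, gripper open.
Joint ranges: [-3.1, 3.1], [-0.84, 2.19], [0.05, 2.79], [-1.13, 4.28], [0.06, 2.93], [-2.69, 2.69]. Speed limits (rad/s): [2.22, 2.22, 2.79, 3.14, 3.14, 3.14].

INTERFACE

Orientations are given as a rotation vector (axis times angle).
In Python, from plant import readout, imaging, robot gives the robot as it stands.
- The arm moves only by the tool carry_out, never from a script. Its argument "increments" is a list of rows, each a list of 5 numbers: the gripper's target within -1 to 1 (shut at 1, half-way at 0, fully open at -1), then the shift along the tool's x, y, z in m, then the turn about the tool's z in rad. A call has 1 to 5 rows; each row shifts and turns the commanded pose from where the row before left it, along the tool's axes as they then stand; what a row does not reach is not made up. A row lasts 1/8 s, in which the tool goes at most 62.5 mm and 10.7 degrees, less where a joint would pass 70% of its speed; a pose out of reach is approached as far as the arm can. A call is refused whole if a number of a shift passes 0.0625 or a number of a turn 0.188, either way. A call with a gripper value outside its range is refused whole. The fingers move at their own pace and stop on an object; "force" is the grip in N (left out, the last holds). Time passes only in rows, so rows that do not move let the fingers close. It gives the time, the measured TCP pose, the force, the opening and the grip force at its end, in the units of the state.
- readout.get_state(): the state, without advancing time (a new reading comes with each control period).
- imaging.grab_frame(name): name is "scene" or "side" or "wrist"; returns a dict with "img" (480x640x3 uint8, red, green, blue), "intrinsics" (3x3 intrinsics, pixels), "D" ([k1, k2, p1, p2, k3] as OpenCV has them; the pictures are not rectified), "pose" (4x4, takes a point from camera to world coordinates); the wrist camera has in their place "mount" (4x4, takes a point from camera to tool coordinates, whose origin is the TCP and whose axes are the flange's). Camera axes: x right, y down, z forward; pixel columns grow to the right and rows downward; lengths in m; the calibration is good to about 2 mm. A picture is of the moment at which its call begins: read the wrist's pose just before it. There is no depth.
- robot.close_job(): hands the job in; it is judged then, once.
Trained networks look in a picture, given as the dict that the camera call returned (one of the last four; its "shot" number tells which), for a name from the list of things; names that differ only in an ending like _2 or _b are one class to them, and where a whole thing is asked for, a point or a joint stands for the part that bears it (a point fixed in the world has none). Each returns a list of dicts, best first, with "conf" (0 to 1); they miss things now and then, are a little off and sometimes report something else, mostly with a low value. They report only what shows in the picture. A call takes as long as a camera call. They do not tell look-alikes from the thing itself.
- imaging.cut_out(thing, picture): "mask" (480x640 bool, what is visible of it).
- imaging.spot_point(thing, picture): "centre" ([x, y, z] in m, in world coordinates, good to about 4 mm: a listed point, or the origin of a listed thing).
The state is a dict: "time": time; "q": joint angles; "joint_vel": joint speeds; "joint_torque": joint torques, N m; "position": TCP position; "tool_rot": TCP orientation; "contact_force": force on the tool from outside, world axes, zero at the start; "moment": the same for the moment, N m; "finger_gap": opening from 0.0 (shut) to 1.0 (fully open); "gripper_force": force on a finger pad.
Only numpy, scipy, OpenCV 4.12 (cv2) and the standard library are available. Lean on these libraries where they do the work, as an engineer would, in place of code of your own. Each camera call takes 0.05 s, during which the arm holds its last target. There are 200 camera calls.

TASK

Lift the hinged divider flap of the tea box until it leans open by itself, then put the glass carafe stopper away in the empty cork-lined bay of the lower tier, standing on its wide head as it stands now. It is glass: set it down in the bay, do not drop it. Leave the flap open, and leave the infuser in the other bay, the tea tin and the bowl where they are.

Things in the scene. Friction and masses are not known exactly. Their poses are not given: they have to be found in the camera images.
- teabox: Open light-wood two-tier box, fixed on the board, 226 mm deep (its x, front to back as seen by the robot), 310 mm wide (its y), z up; origin: centre of its underside. Side walls 10 mm thick, tops at z 110 mm over the full depth. Front wall x -113 to -103 mm, top at z 80. Behind x +50 mm a fixed file of tea packets, 150 mm high. Floor 8 mm thick. Lower tier: see hinge and liner.
- flap (a joint): Divider flap's angle, rad: 0 shut (level over the lower tier), grows as its front edge rises, 1.92 open stop, leaning back on the packet file. Wood panel 8 mm thick, 284 mm wide, 0.19 to 0.38 kg, between the side walls. Shut, its underside is at z 80 mm and its front edge overhangs the front wall by 25 mm, free below. Swings freely: falls shut before upright, back onto its stop past it.
- lip (a point): Middle of the flap's front edge, on its underside; moves with the flap. 166 mm from the hinge axis.
- hinge (a point): Middle of the flap's hinge axis, fixed on the box at its x +28, y 0, z 84 mm; the axis runs along the box's y, half-way through the flap's thickness. The lower tier lies before it: x -103 to +25, y -145 to +145 mm of the box, split at y 0 by a divider 8 mm thick (top at z 50 mm) into two bays of 128 by 141 mm, their centres at x -39, y +74.5 and -74.5 mm.
- stopper: Round clear-glass carafe stopper, 66 mm tall, standing on its wide flat head: head 66 mm across, 20 mm thick; above it a neck 30 mm across; from z 27 to 66 mm the plug, 34 mm across at its foot, 32 mm at its top. Origin: centre of the underside of the head, z up along the plug. 0.15 to 0.31 kg. Stands on the board left or right of the box.
- liner: Cork liner 104 mm (x) by 116 mm (y), 4 mm thick, fixed on the floor of the bay meant for the stopper (left or right, differs from start to start); origin: centre of its underside, on the bay's floor 8 mm above the board, so its top is 12 mm above the board. Hidden while the flap is shut.
- infuser: Loose steel tea infuser basket, open on top, 78 mm across its rim, 58 mm high, standing in the bay without liner; origin at the centre of its underside. To be left alone.
- tin: Stainless tea tin with screw-top lid, 77 mm across, 115 mm high, standing on the other side of the tea box from the stopper; origin at the centre of its underside. To be left alone.
- bowl: Empty white ceramic bowl, 140 mm across, 62 mm high, at the far left of the board; origin at the centre of its underside. To be left alone.
Things that resemble listed ones, but are neither listed nor needed, are in the scene too. Of the things that look like the stopper, the smallest one is meant.

How it is judged:
On the way, in this order (a step that is already met when the one before it is completed fails the run):
1. the divider flap is lifted past upright and leans open (value of joint flap above 1.75 rad), for 0.2 s.
2. the stopper is set down in the cork-lined bay while still held (let go no more than about 12 mm above the cork) (horizontal distance between stopper and liner below 0.06 m and z of stopper in the frame of liner below 0.016 m and contact force between the fingers and stopper above 0.3 N), for 0.04 s.
At the end, for the whole second after the job is handed in: The flap leans open (more than 1.75 rad). The stopper stands at rest on its head on the floor of the cork-lined bay, anywhere in that bay (within 60 mm of the liner's centre, within 6 mm of the cork's top, tilted less than 0.12 rad). Infuser, tin and bowl are within 30 mm of where they were (value of joint flap above 1.75 rad and horizontal distance between stopper and liner below 0.06 m and z of stopper in the frame of liner between -0.002 and 0.01 m and angle between stopper's own z axis and vertical below 0.12 rad and linear speed of stopper below 0.02 m/s and distance of each of infuser, tin, bowl from where it was at the start of the episode below 0.03 m); the robot touches nothing.
It fails at once if the stopper is tipped over (angle between stopper's own z axis and vertical above 0.8 rad).
It fails at once if the infuser, tin or bowl is knocked away (over 60 mm) (distance of any of infuser, tin, bowl from where it was at the start of the episode above 0.06 m).
It also fails if it takes over 61 s, if anything falls off the work surface, if the arm or the gripper's body presses on something with over 40 N, if the wrist force passes 120 N, or if a joint passes its speed limit or range.

## Working session

There is one attempt and no reset: what is moved stays moved. The work goes in short steps, Python scripts to look and compute and a tool call to move; the robot and the scene stay as the last step left them, time stands still between calls to the robot, and variables do not carry over. Pictures are saved under pics/ and viewed, at most 10 in all, crops included, and the job is handed in when it is done.

Besides the shell and the picture viewer there is one more tool, called by a JSON object that holds its "name" and its "arguments". carry_out: Moves the arm, as the interface text tells. Its arguments: {"type":"object","properties":{"increments":{"type":"array"},"force":{"type":"number"}},"required":["increments"]}

```bash
mkdir -p pics; ls
python3 - <<'E'
from plant import readout, imaging, robot
import cv2,numpy as np
s=readout.get_state(); print(s['position'],s['tool_rot'],s['time'],s['finger_gap'])
ims=[]
for c in ("scene","side"):
    f=imaging.grab_frame(c); ims.append(f['img']); cv2.imwrite(f'pics/{c}0.png',f['img'][:,:,::-1])
    print(c,f['pose'].round(3).tolist() if hasattr(f['pose'],'round') else f['pose'])
    for t in ("teabox","flap","lip","hinge","stopper","tin","bowl","infuser","liner"):
        print(t,[(np.round(d['centre'],3).tolist(),round(d['conf'],2)) for d in imaging.spot_point(t,f)] if t!='flap' else '')
E
```

```text
pics
[6.24769711e-01 4.58914324e-05 2.14051875e-01] [-2.22082516e+00 -2.22085121e+00  1.10274024e-03] 0.0 1.0031362535669217
scene [[0.592, 0.641, -0.488, 1.106], [0.806, -0.481, 0.346, -0.434], [-0.013, -0.598, -0.801, 1.01], [0.0, 0.0, 0.0, 1.0]]
teabox [([0.653, -0.011, 0.0], 0.67)]
flap 
lip [([0.514, -0.031, 0.08], 0.97)]
hinge [([0.678, -0.001, 0.085], 0.8), ([0.444, 0.329, 0.001], 0.44)]
stopper [([0.368, -0.224, -0.001], 0.9), ([0.477, -0.48, 0.003], 0.87), ([0.448, -0.357, -0.002], 0.85)]
tin [([0.443, 0.33, 0.004], 0.59)]
bowl [([0.7, 0.389, 0.002], 0.86)]
infuser []
liner []
side [[-0.678, -0.441, 0.588, -0.345], [-0.735, 0.423, -0.53, 0.782], [-0.015, -0.792, -0.611, 1.039], [0.0, 0.0, 0.0, 1.0]]
teabox [([0.652, -0.009, -0.002], 0.96), ([0.516, -0.032, 0.079], 0.7), ([0.7, 0.384, -0.002], 0.68)]
flap 
lip [([0.519, -0.036, 0.078], 0.78)]
hinge [([0.679, -0.005, 0.082], 0.75)]
stopper [([0.473, -0.487, 0.0], 0.6)]
tin [([0.447, 0.333, 0.0], 0.87)]
bowl [([0.7, 0.383, -0.001], 0.59)]
infuser []
liner []
```

View pics/scene0.png

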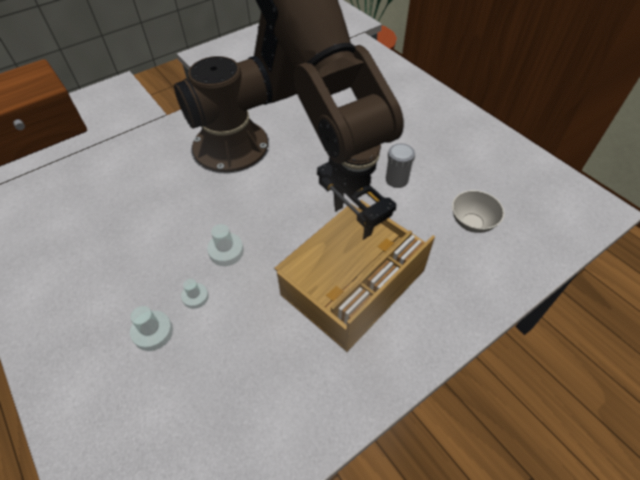

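View pics/side0.png

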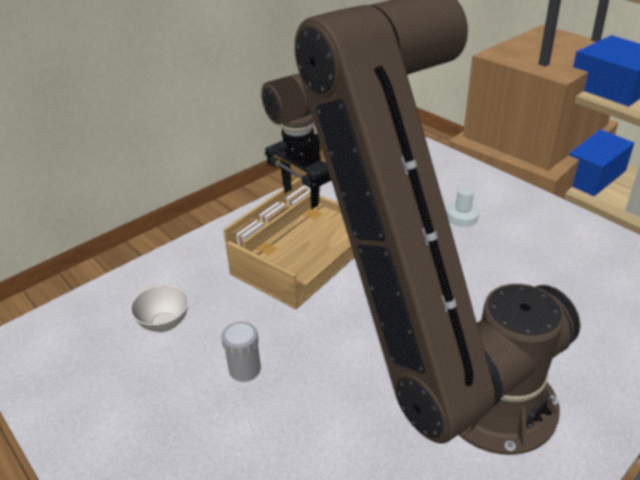

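The scene shows three glass look-alikes at pixels (225,243), (193,292) and (150,327). The one at (193,292), world about (0.448, -0.357), is clearly the smallest, and I'll confirm that with a crop before reaching for it. The box has a yaw of about 0.186, with the lip at (0.517, -0.034) and the hinge at (0.678, -0.003), 165 mm apart as expected.

The tool always points down, so I'll press the shut fingers against the flap's front edge and drive it up along its arc by friction.

{"name": "carry_out", "arguments": {"increments": [[1,0,0,0,-0.186],[1,-0.004,-0.051,0,0],[1,-0.004,-0.051,0,0],[1,-0.005,-0.051,0,0],[1,0,0,0.03,0]], "force": 20}}

```text
time: 1.52
position: [0.4756, -0.0417, 0.1863]
tool_rot: [2.005, 2.414, 0.003]
contact_force: [1.1, -0.6, -0.1]
finger_gap: 0.529
gripper_force: 0.0
```

{"name": "carry_out", "arguments": {"increments": [[1,0,0,0.05,0],[1,0,0,0.05,0],[1,0,0,0.02,0],[1,0,0,0,0],[1,0,0,0,0]]}}

```text
time: 2.15
position: [0.4776, -0.0411, 0.0655]
tool_rot: [2.005, 2.417, 0.001]
contact_force: [0.1, 1.1, -0.2]
finger_gap: 0.025
gripper_force: 0.0
```

```bash
cat > h.py <<'E'
from plant import readout, imaging, robot
import cv2,numpy as np
def st():
    s=readout.get_state(); print('t',round(s['time'],2),'p',np.round(s['position'],4),'r',np.round(s['tool_rot'],3),'F',np.round(s['contact_force'],2),'gap',round(s['finger_gap'],3),'gf',s['gripper_force']); return s
E
python3 - <<'E'
from h import *
s=st()
f=imaging.grab_frame("scene"); im=f['img']
a=cv2.resize(im[200:360,110:270],(480,480),interpolation=cv2.INTER_CUBIC)
b=cv2.resize(im[140:260,250:370],(480,480),interpolation=cv2.INTER_CUBIC)[:,:320]
cv2.imwrite('pics/c1.png',np.hstack([a,b])[:,:,::-1])
for d in imaging.cut_out("stopper",f):
    ys,xs=np.nonzero(d['mask']); print(d['conf'],xs.min(),xs.max(),ys.min(),ys.max(),len(xs))
for t in("lip","stopper"): print(t,[(np.round(d['centre'],3).tolist(),round(d['conf'],2)) for d in imaging.spot_point(t,f)])
E
```

```text
t 2.15 p [ 0.4776 -0.0411  0.0655] r [2.005e+00 2.417e+00 1.000e-03] F [ 0.08  1.1  -0.16] gap 0.025 gf 0.0
0.9 206 242 223 265 1142
0.57 130 172 305 350 1527
0.56 181 207 280 308 596
lip [([0.517, -0.031, 0.08], 0.7)]
stopper [([0.476, -0.481, -0.001], 0.95), ([0.446, -0.359, -0.002], 0.71), ([0.368, -0.223, -0.002], 0.58)]
```

View pics/c1.png

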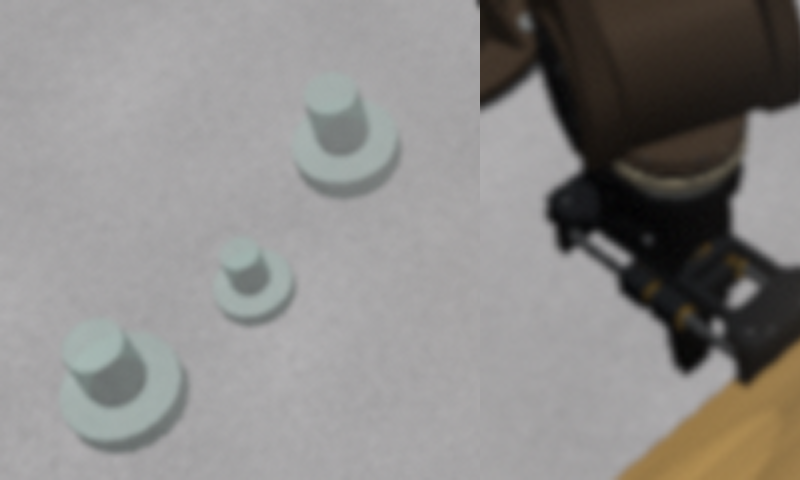

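The crop confirms it: the three glass pieces are at scene pixels (225,243), (194,294) and (150,327), and the middle one is clearly the smallest, at about (0.447, -0.358). The fingers are in front of the flap lip, so now I'll press.

{"name": "carry_out", "arguments": {"increments": [[1,0,0.02,0,0],[1,0,0.006,0,0],[1,0,0.004,0,0],[1,0,0.003,0,0],[1,0,0,0,0]]}}

```text
time: 2.98
position: [0.509, -0.0349, 0.0646]
tool_rot: [-2.005, -2.418, 0.001]
contact_force: [-1.9, 0.1, 1.1]
finger_gap: 0.005
gripper_force: 1.0
```

{"name": "carry_out", "arguments": {"increments": [[1,0,0.002,0,0],[1,0,0.002,0,0],[1,0,0,0,0]]}}

```text
time: 3.35
position: [0.5092, -0.0347, 0.0645]
tool_rot: [-2.0, -2.413, 0.009]
contact_force: [-21.3, -10.8, 14.4]
finger_gap: 0.001
gripper_force: 12.2
```

{"name": "carry_out", "arguments": {"increments": [[1,0,0,-0.006,0],[1,0,0.0,-0.006,0],[1,0,0.0,-0.006,0]]}}

```text
time: 3.72
position: [0.5102, -0.0346, 0.0819]
tool_rot: [-2.002, -2.414, 0.007]
contact_force: [-11.1, -6.2, 0.1]
finger_gap: 0.001
gripper_force: 6.3
```

Run:
```python
from h import *
s=st()
for c in("scene","side"):
    f=imaging.grab_frame(c)
    print([(np.round(d['centre'],3).tolist(),round(d['conf'],2)) for d in imaging.spot_point("lip",f)])
    if c=="scene": cv2.imwrite('pics/c2.png',cv2.resize(f['img'][140:360,230:450],(600,600),interpolation=cv2.INTER_CUBIC)[:,:,::-1])
```

```text
t 3.73 p [ 0.5102 -0.0346  0.0819] r [-2.002 -2.414  0.007] F [-11.09  -6.22   0.12] gap 0.001 gf 6.293799877166748
[]
[([0.517, -0.032, 0.097], 0.84), ([0.681, -0.005, 0.082], 0.49)]
```

The lip went up from z 80 to 97 mm, so the friction lift works. I'll follow the arc.

{"name": "carry_out", "arguments": {"increments": [[1,0,0.004,-0.016,0],[1,0,0.005,-0.016,0],[1,0,0.006,-0.015,0],[1,0,0.008,-0.014,0]]}}

```text
time: 4.42
position: [0.5279, -0.031, 0.1429]
tool_rot: [-1.995, -2.408, 0.02]
contact_force: [-43.0, -18.0, 21.3]
finger_gap: 0.004
gripper_force: 23.5
```

Run:
```python
from h import *
s=st()
for c in("scene","side"):
    f=imaging.grab_frame(c)
    print([(np.round(d['centre'],3).tolist(),round(d['conf'],2)) for d in imaging.spot_point("lip",f)])
```

```text
t 4.42 p [ 0.5279 -0.031   0.1429] r [-1.995 -2.408  0.02 ] F [-43.   -17.95  21.33] gap 0.004 gf 23.497904241085052
[([0.535, -0.028, 0.158], 0.87)]
[([0.537, -0.032, 0.16], 0.94)]
```

{"name": "carry_out", "arguments": {"increments": [[1,0,0.004,-0.016,0],[1,0,0.009,-0.014,0],[1,0,0.011,-0.012,0],[1,0,0.012,-0.01,0]]}}

```text
time: 5.12
position: [0.5708, -0.0234, 0.1965]
tool_rot: [-2.005, -2.417, 0.001]
contact_force: [-5.4, -1.4, 4.8]
finger_gap: 0.002
gripper_force: 2.5
```

Run:
```python
from h import *
s=st()
for c in("scene","side"):
    f=imaging.grab_frame(c)
    print([(np.round(d['centre'],3).tolist(),round(d['conf'],2)) for d in imaging.spot_point("lip",f)])
```

```text
t 5.12 p [ 0.5708 -0.0234  0.1965] r [-2.005e+00 -2.417e+00  1.000e-03] F [-5.42 -1.39  4.82] gap 0.002 gf 2.5462107360363007
[([0.578, -0.019, 0.212], 0.71)]
[([0.58, -0.023, 0.214], 0.56)]
```

{"name": "carry_out", "arguments": {"increments": [[1,0,0.016,-0.009,0],[1,0,0.018,-0.007,0],[1,0,0.02,-0.003,0],[1,0,0.02,0,0],[1,0,0.02,0,0]]}}

```text
time: 5.95
position: [0.664, -0.0058, 0.214]
tool_rot: [-2.005, -2.418, 0.0]
contact_force: [-0.3, -0.2, 0.5]
finger_gap: 0.005
gripper_force: 0.1
```

{"name": "carry_out", "arguments": {"increments": [[1,0,0.02,0,0],[1,0,0.02,0,0],[1,0,0.01,0,0],[1,0,0,0,0],[1,0,0,0,0]]}}

```text
time: 6.58
position: [0.7124, 0.0032, 0.2145]
tool_rot: [-2.005, -2.418, 0.0]
contact_force: [-0.1, 1.4, 0.1]
finger_gap: 0.005
gripper_force: 0.0
```

Run:
```python
from h import *
s=st()
for c in("scene","side"):
    f=imaging.grab_frame(c)
    for t in("lip","liner","infuser"):print(t,[(np.round(d['centre'],3).tolist(),round(d['conf'],2)) for d in imaging.spot_point(t,f)])
```

```text
t 6.58 p [0.7124 0.0032 0.2145] r [-2.005 -2.418  0.   ] F [-0.09  1.4   0.05] gap 0.005 gf 0.0
lip [([0.733, 0.01, 0.238], 0.63)]
liner [([0.632, -0.088, 0.011], 0.78)]
infuser [([0.6, 0.058, 0.007], 0.89)]
lip [([0.733, 0.008, 0.243], 0.94)]
liner [([0.636, -0.085, 0.01], 0.89)]
infuser [([0.6, 0.06, 0.013], 0.67)]
```

The lip is at x 0.733, which puts the flap at about 1.92 rad, open. The liner is in the right bay at about (0.63, -0.087), and the infuser is in the left. Next I'll back off and travel to above the stopper.

{"name": "carry_out", "arguments": {"increments": [[-1,0,-0.05,0,0],[-1,-0.038,-0.035,0,0],[-1,-0.038,-0.035,0,0],[-1,-0.038,-0.035,0,0],[-1,-0.038,-0.035,0,0]]}}

```text
time: 7.6
position: [0.5533, -0.1824, 0.2149]
tool_rot: [2.005, 2.418, 0.0]
contact_force: [0.6, 0.4, 0.2]
finger_gap: 0.472
gripper_force: 0.0
```

{"name": "carry_out", "arguments": {"increments": [[-1,-0.038,-0.034,0,0],[-1,-0.038,-0.034,0,0],[-1,-0.038,-0.034,0,0],[-1,-0.038,-0.034,0,0],[-1,0,0,0,0]]}}

```text
time: 8.22
position: [0.4472, -0.3582, 0.2147]
tool_rot: [2.01, 2.414, -0.0]
contact_force: [0.3, 0.3, 0.2]
finger_gap: 0.976
gripper_force: 0.0
```

Run:
```python
from h import *
from scipy.spatial.transform import Rotation as R
s=st(); print(s['q'])
T=np.eye(4);T[:3,:3]=R.from_rotvec(s['tool_rot']).as_matrix();T[:3,3]=s['position']
print(T.round(3))
f=imaging.grab_frame("wrist"); print(np.round(f['mount'],3).tolist())
cv2.imwrite('pics/w1.png',f['img'][:,:,::-1])
for d in imaging.spot_point("stopper",f):
    c=np.array(d['centre']); print(c.round(4),round(d['conf'],2),'tool:',(T[:3,:3].T@(c-T[:3,3])).round(4))
f=imaging.grab_frame("side")
for t in("lip","liner","stopper"):print(t,[(np.round(d['centre'],3).tolist(),round(d['conf'],2)) for d in imaging.spot_point(t,f)])
```

```text
t 8.22 p [ 0.4472 -0.3582  0.2147] r [ 2.01   2.414 -0.   ] F [0.3  0.28 0.22] gap 0.976 gf 0.0
[-7.90490191e-01  4.16725094e-01  1.68942667e+00 -1.96455234e-04
  1.03498318e+00 -9.72530303e-01]
[[-0.181  0.983  0.     0.447]
 [ 0.983  0.181 -0.    -0.358]
 [-0.     0.    -1.     0.215]
 [ 0.     0.     0.     1.   ]]
[[0.002, -0.959, -0.282, 0.08], [1.0, 0.002, 0.0, 0.0], [0.0, -0.282, 0.959, -0.169], [0.0, 0.0, 0.0, 1.0]]
[ 0.3666 -0.2243 -0.0017] 0.76 tool: [ 0.1464 -0.055   0.2163]
[ 4.494e-01 -3.581e-01  1.000e-04] 0.61 tool: [-2.000e-04  2.200e-03  2.146e-01]
[ 0.4741 -0.4873 -0.0066] 0.6 tool: [-0.1318  0.003   0.2213]
lip [([0.735, 0.009, 0.239], 0.82)]
liner [([0.633, -0.09, 0.008], 0.63)]
stopper [([0.474, -0.489, -0.0], 0.55)]
```

View pics/w1.png

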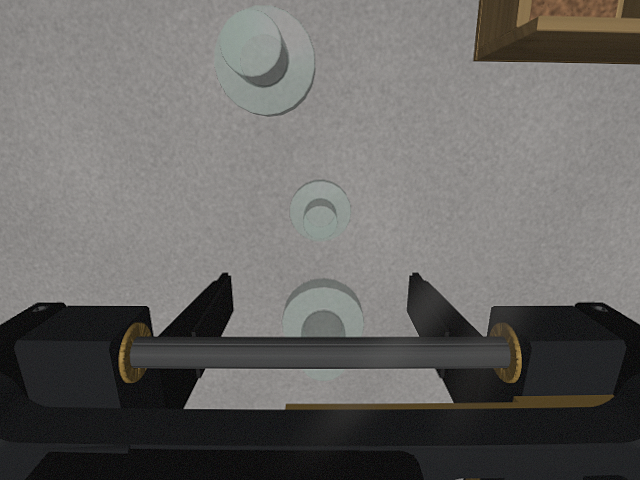

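The wrist view shows the small stopper at (320,210), centred between the fingers. The big ones at (265,60) and (323,320) are clear of the finger plane. I'll descend and grip.

{"name": "carry_out", "arguments": {"increments": [[-1,0,0.001,0.05,0],[-1,0,0,0.05,0],[-1,0,0,0.045,0],[-1,0,0,0.025,0],[-1,0,0,0.011,0]]}}

```text
time: 9.15
position: [0.45, -0.3545, 0.0324]
tool_rot: [-2.003, -2.418, -0.0]
contact_force: [0.2, -0.8, -0.3]
finger_gap: 1.003
gripper_force: 0.0
```

{"name": "carry_out", "arguments": {"increments": [[1,0,0,0,0],[1,0,0,0,0],[1,0,0,0,0],[1,0,0,0,0],[1,0,0,0,0]], "force": 20}}

```text
time: 9.78
position: [0.4498, -0.3556, 0.0339]
tool_rot: [2.005, 2.418, 0.0]
contact_force: [0.4, -0.4, -0.5]
finger_gap: 0.531
gripper_force: 0.0
```

{"name": "carry_out", "arguments": {"increments": [[1,0,0,0,0],[1,0,0,-0.01,0],[1,0,0,-0.02,0],[1,0,0,0,0]]}}

```text
time: 10.28
position: [0.4503, -0.356, 0.065]
tool_rot: [2.004, 2.416, -0.0]
contact_force: [1.1, 0.2, -2.9]
finger_gap: 0.343
gripper_force: 20.0
```

Run:
```python
from h import *
s=st()
f=imaging.grab_frame("wrist")
cv2.imwrite('pics/w2.png',f['img'][:,:,::-1])
f=imaging.grab_frame("scene")
for t in("stopper","liner"):print(t,[(np.round(d['centre'],3).tolist(),round(d['conf'],2)) for d in imaging.spot_point(t,f)])
```

```text
t 10.28 p [ 0.4503 -0.356   0.065 ] r [ 2.004  2.416 -0.   ] F [ 1.05  0.22 -2.9 ] gap 0.343 gf 19.973036544397473
stopper [([0.476, -0.483, 0.003], 0.96), ([0.451, -0.355, 0.023], 0.71), ([0.366, -0.224, -0.003], 0.69), ([0.7, 0.388, -0.0], 0.36)]
liner [([0.631, -0.089, 0.011], 0.85)]
```

View pics/w2.png

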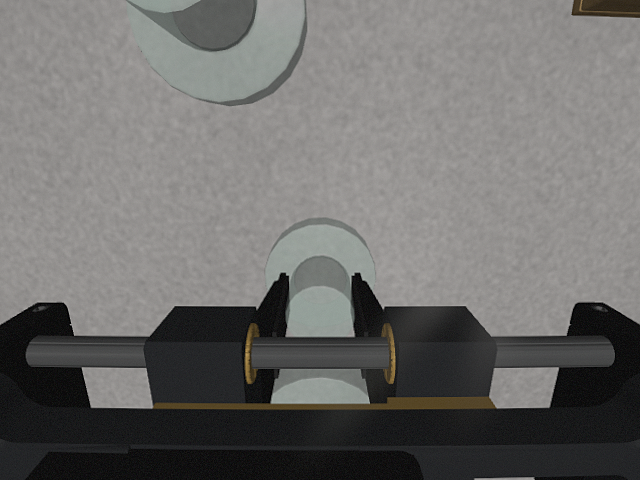

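It's held, with a 32.6 mm gap and 20 N. I'll lift it, carry it over the right bay, and turn −90° so that the gripper body stays clear of the open flap.

{"name": "carry_out", "arguments": {"increments": [[1,0,0,-0.045,0],[1,0,0,-0.045,0],[1,0,0,-0.045,0],[1,0.033,0.032,0,0],[1,0.033,0.032,0,0]]}}

```text
time: 11.1
position: [0.5007, -0.2782, 0.1986]
tool_rot: [2.007, 2.417, 0.0]
contact_force: [0.2, 0.4, -2.4]
finger_gap: 0.342
gripper_force: 20.0
```

{"name": "carry_out", "arguments": {"increments": [[1,0.033,0.032,0,0],[1,0.033,0.032,0,0],[1,0.033,0.032,0,0],[1,0.033,0.032,0,0],[1,0.034,0.033,0,0]]}}

```text
time: 11.72
position: [0.6285, -0.0845, 0.1978]
tool_rot: [-2.005, -2.417, 0.001]
contact_force: [1.0, -0.3, -1.5]
finger_gap: 0.34
gripper_force: 20.0
```

{"name": "carry_out", "arguments": {"increments": [[1,0,0,0,-0.175],[1,0,0,0,-0.175],[1,0,0,0,-0.175],[1,0,0,0,-0.175],[1,0,0,0,-0.175]]}}

```text
time: 12.35
position: [0.6277, -0.0858, 0.1977]
tool_rot: [-0.783, -3.041, -0.0]
contact_force: [-0.4, -0.0, -1.7]
finger_gap: 0.341
gripper_force: 20.0
```

{"name": "carry_out", "arguments": {"increments": [[1,0,0,0,-0.175],[1,0,0,0,-0.175],[1,0,0,0,-0.175],[1,0,0,0,-0.171],[1,0,0,0,0]]}}

```text
time: 12.98
position: [0.6277, -0.0859, 0.1979]
tool_rot: [0.29, -3.127, -0.001]
contact_force: [0.1, 0.6, -1.0]
finger_gap: 0.34
gripper_force: 20.0
```

Run:
```python
from h import *
from scipy.spatial.transform import Rotation as R
s=st(); print(R.from_rotvec(s['tool_rot']).as_matrix().round(3).tolist())
for c in("scene","side","wrist"):
    f=imaging.grab_frame(c); cv2.imwrite(f'pics/{c}3.png',f['img'][:,:,::-1])
    for t in("stopper","liner","lip","infuser"):print(c,t,[(np.round(d['centre'],3).tolist(),round(d['conf'],2)) for d in imaging.spot_point(t,f)])
```

```text
t 12.97 p [ 0.6277 -0.0859  0.1979] r [ 2.900e-01 -3.127e+00 -1.000e-03] F [ 0.07  0.58 -0.98] gap 0.34 gf 19.972012205980718
[[-0.983, -0.184, -0.001], [-0.184, 0.983, 0.0], [0.001, 0.001, -1.0]]
scene stopper [([0.629, -0.089, 0.156], 0.85), ([0.474, -0.484, 0.003], 0.71), ([0.37, -0.224, -0.003], 0.64), ([0.598, 0.06, 0.01], 0.24)]
scene liner [([0.631, -0.092, 0.01], 0.73)]
scene lip [([0.729, 0.01, 0.24], 0.8)]
scene infuser [([0.598, 0.06, 0.007], 0.85), ([0.654, -0.014, 0.001], 0.16)]
side stopper [([0.631, -0.083, 0.159], 0.82), ([0.476, -0.482, -0.001], 0.73)]
side liner [([0.632, -0.088, 0.009], 0.86)]
side lip [([0.731, 0.007, 0.238], 0.81)]
side infuser [([0.601, 0.06, 0.009], 0.74)]
wrist stopper [([0.631, -0.081, 0.156], 0.74)]
wrist liner [([0.636, -0.086, 0.004], 0.83), ([0.651, -0.008, -0.004], 0.67)]
wrist lip []
wrist infuser [([0.603, 0.058, 0.01], 0.85)]
```

View pics/wrist3.png

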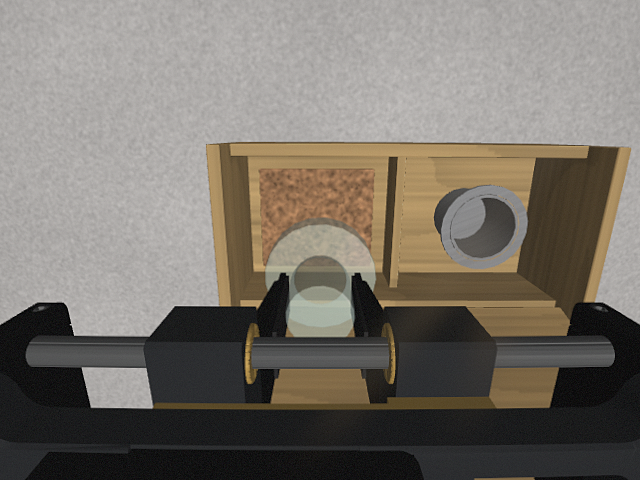

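The wrist view shows the stopper over the cork bay, between the bay walls, and the infuser at (483,227) clear of everything. The stopper's underside is at about z 0.157, so it will touch the cork at TCP z ≈ 0.053. I'll lower it.

{"name": "carry_out", "arguments": {"increments": [[1,0,0,0.045,0],[1,0,0,0.045,0],[1,0,0,0.03,0],[1,0,0,0.015,0],[1,0,0,0,0]]}}

```text
time: 14.35
position: [0.6279, -0.0859, 0.0633]
tool_rot: [0.292, -3.127, -0.0]
contact_force: [0.2, 0.4, -1.7]
finger_gap: 0.342
gripper_force: 20.0
```

{"name": "carry_out", "arguments": {"increments": [[1,0,0,0.003,0],[1,0,0,0.003,0],[1,0,0,0,0],[1,0,0,0,0]]}}

```text
time: 14.85
position: [0.6281, -0.0859, 0.058]
tool_rot: [-0.292, 3.127, -0.0]
contact_force: [0.4, 0.7, -2.0]
finger_gap: 0.345
gripper_force: 20.0
```

{"name": "carry_out", "arguments": {"increments": [[1,0,0,0.002,0],[1,0,0,0.002,0],[1,0,0,0,0]]}}

```text
time: 15.22
position: [0.6279, -0.0859, 0.0534]
tool_rot: [0.292, -3.128, -0.0]
contact_force: [1.1, 0.7, -2.1]
finger_gap: 0.341
gripper_force: 20.0
```

{"name": "carry_out", "arguments": {"increments": [[1,0,0,0.002,0],[1,0,0,0,0]]}}

```text
time: 15.48
position: [0.6282, -0.0858, 0.0523]
tool_rot: [-0.292, 3.127, -0.0]
contact_force: [-1.6, 1.1, 5.2]
finger_gap: 0.341
gripper_force: 20.0
```

The force went from −2 to +5 N, so the stopper is on the cork. I'll release it and retreat.

{"name": "carry_out", "arguments": {"increments": [[1,0,0,0,0],[-0.3,0,0,0,0],[-0.3,0,0,0,0],[-0.3,0,0,0,0],[-0.3,0,0,0,0]]}}

```text
time: 16.1
position: [0.628, -0.0859, 0.0516]
tool_rot: [0.292, -3.128, -0.0]
contact_force: [0.8, 0.3, 0.3]
finger_gap: 0.643
gripper_force: 0.0
```

{"name": "carry_out", "arguments": {"increments": [[-0.3,0,0,-0.02,0],[-0.3,0,0,-0.04,0],[-0.3,0,0,-0.05,0],[-0.3,0,0,-0.05,0],[-0.3,0,0,0,0]]}}

```text
time: 16.73
position: [0.6293, -0.0862, 0.2157]
tool_rot: [-0.292, 3.121, -0.004]
contact_force: [-0.3, 0.7, -0.7]
finger_gap: 0.653
gripper_force: 0.0
```

Run:
```python
from h import *
s=st()
for c in("scene","side","wrist"):
    f=imaging.grab_frame(c); cv2.imwrite(f'pics/{c}4.png',f['img'][:,:,::-1])
    for t in("stopper","liner","lip","infuser","tin","bowl"):print(c,t,[(np.round(d['centre'],3).tolist(),round(d['conf'],2)) for d in imaging.spot_point(t,f)])
```

```text
t 16.73 p [ 0.6293 -0.0862  0.2157] r [-0.292  3.121 -0.004] F [-0.3   0.65 -0.68] gap 0.653 gf 0.0
scene stopper [([0.474, -0.483, 0.002], 0.91), ([0.629, -0.084, 0.01], 0.83), ([0.368, -0.222, -0.001], 0.65)]
scene liner [([0.636, -0.087, 0.013], 0.65), ([0.73, 0.01, 0.24], 0.59)]
scene lip [([0.726, 0.009, 0.24], 0.81)]
scene infuser [([0.597, 0.056, 0.012], 0.85)]
scene tin [([0.448, 0.33, 0.001], 0.95)]
scene bowl [([0.701, 0.388, 0.001], 0.56), ([0.443, 0.33, 0.004], 0.34)]
side stopper [([0.473, -0.482, -0.002], 0.82), ([0.629, -0.084, 0.012], 0.71), ([0.731, 0.006, 0.24], 0.42)]
side liner [([0.634, -0.089, 0.01], 0.7)]
side lip [([0.733, 0.004, 0.24], 0.86)]
side infuser [([0.605, 0.06, 0.014], 0.86)]
side tin [([0.45, 0.332, -0.002], 0.63)]
side bowl [([0.698, 0.381, -0.0], 0.67)]
wrist stopper [([0.629, -0.085, 0.01], 0.94)]
wrist liner []
wrist lip []
wrist infuser [([0.597, 0.056, 0.01], 0.81)]
wrist tin []
wrist bowl []
```

View pics/wrist4.png

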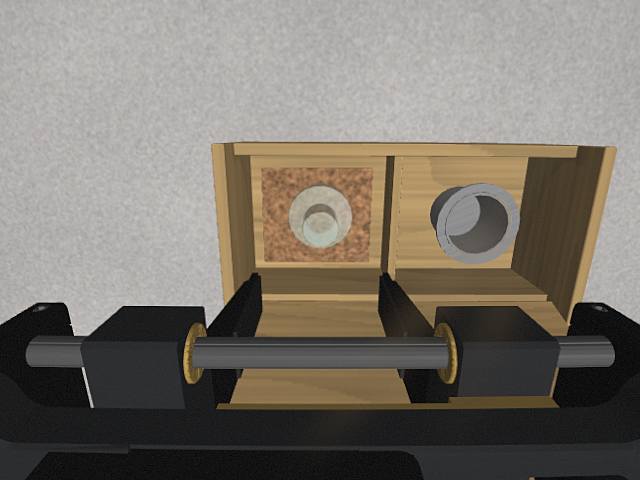

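The stopper stands upright in the middle of the cork at (320,215). The flap is still open, and the infuser, tin and bowl are where they were. I'm handing it in.

```bash
python3 -c "
from plant import robot
print(robot.close_job())"
```

```text
the job is handed in; nothing more can be done
None
```

The job is handed in: before hand-in the flap leaned open, the smallest stopper stood upright on its head in the cork-lined right bay, and the infuser, tin and bowl were where they started; no verdict came back.

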